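Put the washed citrus press back together

ROBOT

A 7-joint arm with a two-finger parallel gripper is mounted at the origin on a cart in front of the work surface, level with it; the furniture and walls round the work are solid. World frame = base frame: x ahead of the robot, y to its left, z up, the work surface at z = 0. Lengths are in m, angles in rad, forces in N, time in s.
With the tool pointing down it reaches from about 0.425 to 1.025 m from the base axis. Payload 3.6 kg.
Tool frame: the origin (TCP) lies between the finger pads; the fingertips stand robot.tips_ahead ahead of it and the grasp point (between the pads) is the TCP (robot.tips_ahead is the distance from the TCP to the fingertips, in m); z points along the fingers, y is the line along which they close (so a half turn about z gives the same grasp; the last joint's range is limited). The gripper opens to 85 mm and grips with 20 to 120 N. Pads are 22 mm wide; open, the fingers measure 114 mm over their backs; the gripper's body (76 mm by 85 mm) begins 54 mm behind the grasp point. The pads swing forward as they close: fully open they stand 13 mm farther back than shut.
Start: joints at [1.085, 0.591, 0.048, 1.609, -0.033, 0.943, -0.034], TCP at [0.278, -0.67, 0.25] pointing down, gripper open.
Joint ranges: [-2.69, 2.69], [-0.47, 2.24], [-1.27, 1.36], [0.19, 2.51], [-1.53, 4.68], [0.08, 2.07], [-3.09, 3.09]. Speed limits (rad/s): [2.57, 2.57, 3.14, 3.14, 3.14, 3.14, 3.14].

INTERFACE

Orientations are given as [roll, pitch, yaw] about the fixed x, y, z axes, in that order (R = Rz(yaw) Ry(pitch) Rx(roll)).
In Python, from rig import robot, get_image, job, boxes_of gives the robot as it stands.
- The arm moves only by the shell command python3 -m crank 'ROWS' [FORCE]. ROWS is text: rows parted by semicolons, each of 5 numbers parted by spaces: the shift along the world's x, y, z in cm, then the turn about the world's z in degrees, then the opening, from 0 (shut) to 1 (fully open). A call has 1 to 8 rows; each row shifts and turns the commanded pose from where the row before left it; what a row does not reach is not made up. A row lasts 1/10 s, in which the tool goes at most 50 mm and 8.59 degrees, less where a joint would pass 70% of its speed; a pose out of reach is approached as far as the arm can. A call with a gripper value outside its range is refused whole. The fingers move at their own pace and stop on an object; FORCE is the grip in N (left out, the last holds). Time passes only in rows, so rows that do not move let the fingers close. It gives the time, the measured TCP pose, the force, the opening and the grip force at its end, in the units of the state.
- robot.sense(): the state, without advancing time (a new reading comes with each control period).
- get_image(name): name is "side" or "top"; returns a dict with "pixels" (480x640x3 uint8, red, green, blue), "intrinsics" (3x3 intrinsics, pixels), "k1" (the pictures are not rectified: a ray, as slopes to the right and down, at radius r is drawn at 1 + k1 r^2 times it, then the intrinsics apply), "R" (3x3) and "t" (3): a world point X has camera coordinates R X + t. Camera axes: x right, y down, z forward; pixel columns grow to the right and rows downward; lengths in m; the calibration is good to about 2 mm. A picture is of the moment at which its call begins. There is no depth.
- job.finish_job(): hands the job in; it is judged then, once.
Trained networks look in the newest picture that a camera, given by its name, has taken for a name from the list of things; names that differ only in an ending like _2 or _b are one class to them, and where a whole thing is asked for, a point or a joint stands for the part that bears it (a point fixed in the world has none). Each returns a list of dicts, best first, with "p" (0 to 1); they miss things now and then, are a little off and sometimes report something else, mostly with a low value. They report only what shows in the picture. A call takes as long as a camera call. They do not tell look-alikes from the thing itself.
- boxes_of(camera, thing): "at" ([column, row] in pixels, amid what is visible of it).
The state is a dict: "time_s": time; "qpos": joint angles; "qd": joint speeds; "effort": joint torques, N m; "ee_pos": TCP position; "tcp_rot": TCP orientation; "contact_force": force on the tool from outside, world axes, zero at the start; "wrist_torque": the same for the moment, N m; "width": opening from 0.0 (shut) to 1.0 (fully open); "gripper_force": force on a finger pad.
Only numpy, scipy, OpenCV 4.12 (cv2) and the standard library are available. Lean on these libraries where they do the work, as an engineer would, in place of code of your own. Each camera call takes 0.05 s, during which the arm holds its last target. There are 200 camera calls.

TASK

The electric citrus press has been washed and its parts lie on the chopping board; put it back together for the next shift. Seat the flat strainer over the drive post so that its three ears drop fully into the notches of the bowl, push the juicing cone onto the post above it, turning it gently until its square socket slips over the drive and it goes fully home, and last put the dust cover on, seated all round. Do not force anything: the plastic drive breaks if the press is loaded hard, and the fruit, tumbler and peeler round about stay where they are.

Things in the scene. Friction and masses are not known exactly. Their poses are not given: they have to be found in the camera images.
- press: Motor base of the citrus press: drum 132 mm across, held fast by suction feet. Origin: centre of its underside, z up; all press heights are above it. The spout points along its -x, reaches 100 mm from the axis, below z = 54. A level shoulder outside the bowl at 54 (radius 58 to 66) carries the cover. The drive breaks if the contact forces on the press add up to over 50 N, by push or by twist.
- ledge (a point): On the press axis, level with the ledge inside the bowl (60 above the press origin), axes as the press. The bowl's rim stands 6 mm above the ledge; it is 116 mm across outside, 108 inside, with three notches 19 mm wide, cut down to the ledge, at 0, 120 and 240 deg from +x, for the strainer's ears.
- post (a point): Top of the round tower (24 mm diameter) on the press axis, 82 above the press origin. On it stand the drive, a square of 16 mm side and 14 mm height, and on that a round pin of 8.4 mm diameter, domed, its tip 36 mm above this point. Square and pin have stopped at an angle that differs every time and is not told here; the motor's gear holds them stiffly (yields above 0.35 N m).
- strainer: Flat slotted plastic disc, 104 mm diameter, 3 mm thick, 60 g. Lift it by its central upright collar: 36 mm outside, 28 inside, top at 23 mm. Three flat ears 14 mm wide reach to radius 58.5 at 0, 120 and 240 deg from its +x. Origin: centre of underside, z up; it lies collar upward. Home: origin 60 above the press's. With ears on the rim it stands 6 mm too high and keeps the cone from going home.
- cone: Ribbed white plastic juicing cone, 62 mm high, 70 g, point upward. Brim 62 mm across up to z = 10; grip the ribs above it: 56 mm across from z = 10 to 22, 52 to z = 34, 43 to z = 46, then a rounded point. Origin: centre of underside, z up. Home: origin 74 above the press's, resting on the tower; 88 while its socket lies across the square drive. Turned into line it drops 14 mm.
- socket (a point): Mouth of the cone's square socket, on its axis, 8 mm above the cone's origin, axes as the cone. Square hole of 18 mm side (sides along x and y), 14 mm deep, then a round bore of 10 mm for the pin, 24 mm deep; below the mouth a round recess 48 mm wide. The pin enters the bore 8 mm before the socket meets the square. Socket and square mate within about 7 deg, four positions to the turn.
- cover: Dust cover: clear plastic dome, 130 mm across, 92 mm high, wall 3 mm, open below, 120 g, with a round white knob on top, 24 mm across, from z = 92 to 117 (widest at 105 to 115). Origin: centre of its open lower edge, z up; it stands knob upward. Home: lower edge on the shoulder round the bowl, origin 54 above the press's, 6 mm room over the cone when that is home. Any turn about z will do.
- lemon: bystander: yellow lemon, 83x58x58 mm, loose; origin at the middle of its underside
- orange: bystander: orange, about 80 mm across and 67 high, loose; origin at the middle of its underside
- tumbler: bystander: blue tumbler, 81 mm wide and 114 high, light and loose; origin at the middle of its underside
- peeler: bystander: yellow-handled peeler lying flat, 170x25x18 mm, loose; origin under its middle
Mind the look-alikes: they are no part of the job. Leave any purple look-alike of the cover alone.

How it is judged:
On the way, in this order (a step that is already met when the one before it is completed fails the run):
1. the strainer is seated in the bowl, ears in the notches (z of strainer in the frame of press between 0.057 and 0.0625 m and horizontal distance between strainer and press below 0.004 m and angle between strainer's own z axis and vertical below 0.05 rad), for 0.2 s.
2. the cone is fully home on the drive, above the seated strainer (all of step 1 and z of cone in the frame of press between 0.071 and 0.0775 m and horizontal distance between cone and press below 0.004 m and angle between cone's own z axis and vertical below 0.05 rad), for 0.2 s.
3. the dust cover stands on the shoulder over the cone (all of step 2 and z of cover in the frame of press between 0.051 and 0.0575 m and horizontal distance between cover and press below 0.006 m and angle between cover's own z axis and vertical below 0.05 rad), for 0.2 s.
At the end, for the whole second after the job is handed in: In the press frame the strainer's origin is at 60 mm (below 62.5), the cone's at 74 mm (below 77.5) and the cover's at 54 mm (below 57.5); strainer and cone within 4 mm and cover within 6 mm of the press axis, none tilted more than 0.05 rad, all at rest and released (all of step 3 and linear speed of each of strainer, cone, cover below 0.02 m/s); the robot touches nothing.
It fails at once if the press is loaded with more than 50 N (contact force between anything else and press above 50 N).
It fails at once if the lemon is moved by more than 30 mm (distance of lemon from where it was at the start of the episode above 0.03 m).
It fails at once if the orange is moved by more than 30 mm (distance of orange from where it was at the start of the episode above 0.03 m).
It fails at once if the tumbler is moved by more than 30 mm (distance of tumbler from where it was at the start of the episode above 0.03 m).
It fails at once if the peeler is moved by more than 30 mm (distance of peeler from where it was at the start of the episode above 0.03 m).
It also fails if it takes over 72 s, if anything falls off the work surface, if the arm or the gripper's body presses on something with over 40 N, if the wrist force passes 120 N, or if a joint passes its speed limit or range.

## Working session

There is one attempt and no reset: what is moved stays moved. The work goes in short steps, Python scripts to look and compute and a shell command to move; the robot and the scene stay as the last step left them, time stands still between calls to the robot, and variables do not carry over. Pictures are saved under pics/ and viewed, at most 10 in all, crops included, and the job is handed in when it is done.

```bash
mkdir -p pics; ls; cat > h.py <<'E'
import numpy as np, cv2
from rig import robot,get_image,job,boxes_of
def ray(im,px):
    K=np.array(im["intrinsics"]);k=im["k1"];R=np.array(im["R"]);t=np.array(im["t"])
    d=np.array([(px[0]-K[0,2])/K[0,0],(px[1]-K[1,2])/K[1,1]]);s=d.copy()
    for _ in range(30): s=d/(1+k*(s@s))
    v=R.T@np.array([s[0],s[1],1]); return -R.T@t, v/np.linalg.norm(v)
def onz(im,px,z):
    c,v=ray(im,px); return c+v*(z-c[2])/v[2]
def proj(im,X):
    K=np.array(im["intrinsics"]);k=im["k1"]
    c=np.atleast_2d(X)@np.array(im["R"]).T+np.array(im["t"]); s=c[:,:2]/c[:,2:]
    s=s*(1+k*(s**2).sum(1,keepdims=True)); return s*[K[0,0],K[1,1]]+[K[0,2],K[1,2]]
def save(im,n,crop=None,f=1):
    p=im["pixels"][:,:,::-1]
    if crop: p=p[crop[1]:crop[3],crop[0]:crop[2]]
    cv2.imwrite(n,cv2.resize(p,None,fx=f,fy=f,interpolation=cv2.INTER_CUBIC))
E
python3 - <<'E'
from h import *
print(robot.tips_ahead, robot.sense())
for c in("top","side"):
    im=get_image(c); save(im,f"pics/{c}0.png"); 
    print(c,im["intrinsics"],im["k1"],"cam",-np.array(im["R"]).T@np.array(im["t"]))
    for n in "press strainer cone cover lemon orange tumbler peeler".split():
        print(n,[(np.round(b["at"]).tolist(),round(b["p"],2)) for b in boxes_of(c,n)])
E
```

```text
pics
0.019 {'time_s': 0.0, 'qpos': array([ 1.08451514,  0.59212421,  0.04828537,  1.60981271, -0.03328512,
        0.94269862, -0.03370848]), 'qd': array([-0.00086729,  0.0004891 ,  0.00119428, -0.00034725, -0.00039025,
        0.00062038,  0.00069526]), 'effort': array([-1.89103157e-03, -5.48701715e+01,  1.54613167e+00, -1.98129004e+01,
        9.49446461e-03,  8.77415790e-03,  2.12364006e-05]), 'ee_pos': array([ 0.27721703, -0.66906577,  0.24914045]), 'tcp_rot': array([-3.13935776e+00,  1.30479165e-04,  3.92874422e-01]), 'contact_force': array([ 0.40447492, -0.67990486,  0.91586975]), 'wrist_torque': array([ 0.04658423, -0.02642729,  0.00602713]), 'gripper_force': 0.0, 'width': 1.000891981113579}
top [[475.36068237   0.         323.33871198]
 [  0.         475.36068237 253.18316344]
 [  0.           0.           1.        ]] 0.03962630227462811 cam [ 0.49539419 -0.09844892  1.33967347]
press [([211.0, 290.0], 0.66), ([172.0, 306.0], 0.2), ([276.0, 209.0], 0.19)]
strainer [([309.0, 291.0], 0.81)]
cone []
cover [([476.0, 315.0], 0.82), ([367.0, 289.0], 0.68)]
lemon [([372.0, 217.0], 0.74)]
orange [([324.0, 230.0], 0.82)]
tumbler [([277.0, 208.0], 0.95)]
peeler [([208.0, 289.0], 0.6), ([170.0, 307.0], 0.56)]
side [[547.04458379   0.         322.29343658]
 [  0.         547.04458379 238.33798328]
 [  0.           0.           1.        ]] -0.17250086861306782 cam [-0.13588039  1.16181003  0.79849988]
press [([286.0, 308.0], 0.64), ([300.0, 228.0], 0.42)]
strainer [([328.0, 272.0], 0.87)]
cone []
cover [([353.0, 232.0], 0.8), ([412.0, 207.0], 0.65)]
lemon [([299.0, 229.0], 0.84)]
orange [([288.0, 242.0], 0.8), ([302.0, 229.0], 0.58), ([355.0, 234.0], 0.28)]
tumbler [([260.0, 247.0], 0.56)]
peeler [([279.0, 349.0], 0.6)]
```

View pics/top0.png

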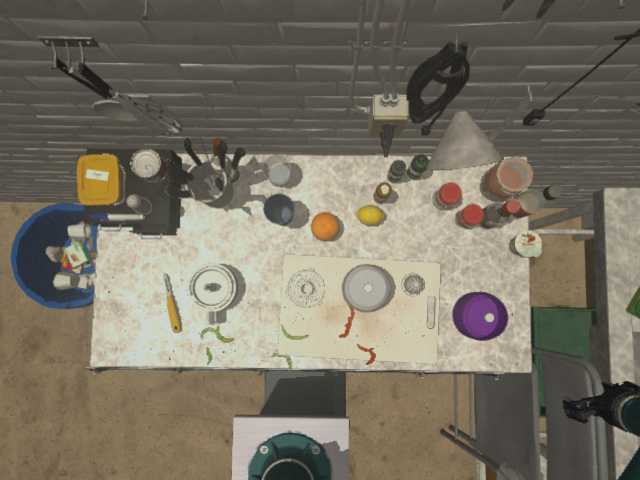

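View pics/side0.png

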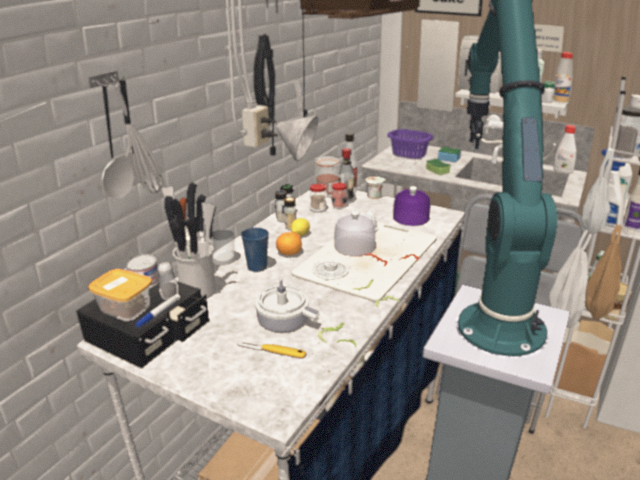

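Top view: press (213,288), strainer (307,288), grey/clear cover with white knob (367,288), cone (413,285), purple cover look-alike (481,315); peeler (172,305), tumbler (279,209), orange (325,227) and lemon (370,215). The clear dome at (367,288) fits the description; the purple one is the decoy. I'll confirm in an enlarged crop.

```bash
python3 - <<'E'
from h import *
im=get_image("top"); save(im,"pics/c1.png",(180,250,310,340),6)
save(im,"pics/c2.png",(275,250,440,340),4.8)
print(im["R"])
E
```

```text
[[ 0.01137767 -0.99989131 -0.00937591]
 [-0.99672609 -0.01059004 -0.08015575]
 [ 0.08004775  0.0102572  -0.99673825]]
```

View pics/c1.png

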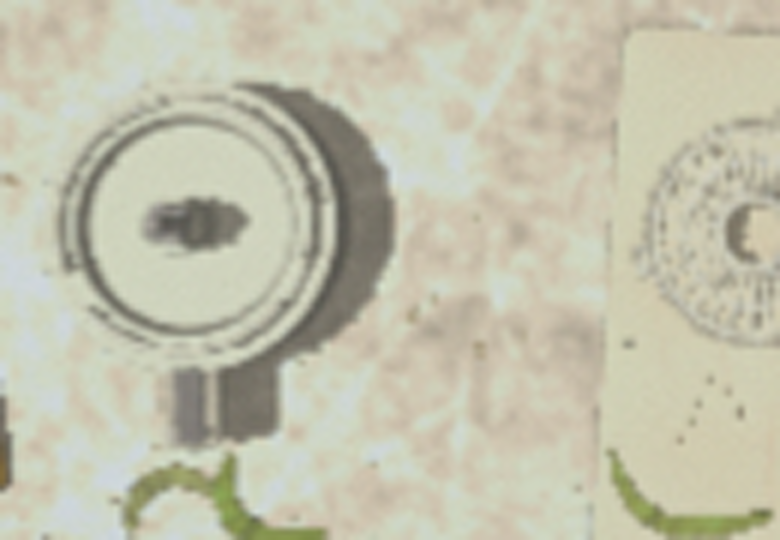

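View pics/c2.png

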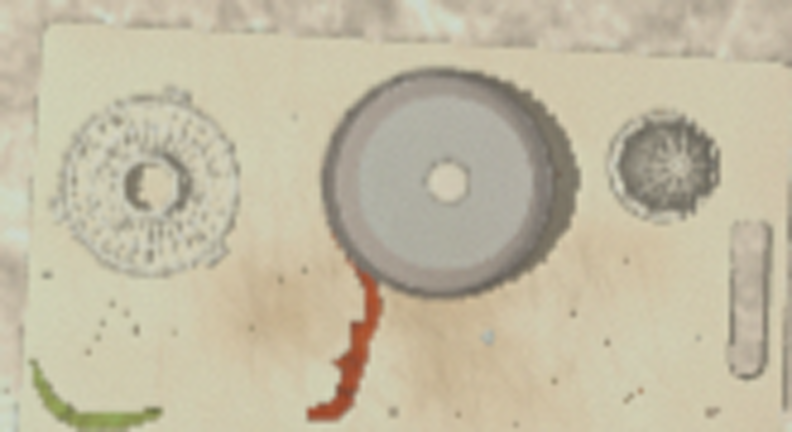

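Crop 1: the spout points down the picture (212,317), and the bowl is centred near (213,287). Crop 2: strainer ears at about (312,270), (287,293) and (320,304). The clear dome with the white knob at (368,288) is the cover. The cone is at (414,284). Next I'll fit circles in both cameras.

```bash
cat >> h.py <<'E'
from scipy.ndimage import map_coordinates
from scipy.optimize import minimize
def gradmag(im):
    g=cv2.GaussianBlur(im["pixels"].astype(np.float32),(0,0),1.0)
    return np.sqrt(sum(cv2.Sobel(g[:,:,c],cv2.CV_32F,1,0)**2+cv2.Sobel(g[:,:,c],cv2.CV_32F,0,1)**2 for c in range(3)))
TH=np.radians(np.arange(0,360,3))
def circ(x,y,z,r,th=TH): return np.c_[x+r*np.cos(th),y+r*np.sin(th),np.full(len(th),z)]
def score(im,G,P):
    u=proj(im,P); return np.minimum(map_coordinates(G,[u[:,1],u[:,0]],order=1),150).mean()
def fit(views,circles,x0,y0,span=.02,step=.001):
    best=None
    for st,sp in((.004,span),(.001,.005),(.0005,.0015)):
        c=(best[1],best[2]) if best else (x0,y0); best=None
        for x in np.arange(c[0]-sp,c[0]+sp+1e-9,st):
            for y in np.arange(c[1]-sp,c[1]+sp+1e-9,st):
                s=sum(score(im,G,circ(x,y,z,r)) for im,G in views for r,z in circles)
                if best is None or s>best[0]: best=(s,x,y)
    return tuple(round(float(b),4) for b in best)
E
python3 - <<'E'
from h import *
T=get_image("top");S=get_image("side");vt=(T,gradmag(T));vs=(S,gradmag(S))
x,y,_=onz(T,(213,288),.066);print("press0",x,y)
c=[(.058,.066),(.054,.066),(.066,.054)]
for n,v in(("t",[vt]),("s",[vs]),("ts",[vt,vs])): print("press",n,fit(v,c,x,y))
for b in(0,.005,.01,.015,.02,.025,.03):
    r=[b]
    for n,px,z,c in(("str",(306.5,288.5),.003,[(.052,.003),(.018,.023),(.014,.023)]),("cone",(414,284),.01,[(.031,.01)]),("cov",(368,288),.11,[(.012,.110),(.065,.0)])):
        x,y,_=onz(T,px,b+z); cc=[(q,w+b) for q,w in c]
        r+=[n,fit([vt],cc,x,y),fit([vs],cc,x,y),fit([vt,vs],cc,x,y)]
    print(*r)
for n,px,z in(("spout",(212.2,317.5),.05),("spout",(212.2,317.5),.03)): print(n,onz(T,px,z))
E
```

```text
press0 0.501225080759498 0.20841807675951712
press t (343.1594, 0.4942, 0.2029)
press s (283.8996, 0.4937, 0.2244)
press ts (559.9361, 0.5007, 0.2144)
0 str (306.751, 0.5074, -0.0391) (346.2027, 0.5019, -0.0281) (604.617, 0.5019, -0.0371) cone (149.8867, 0.5198, -0.338) (89.1432, 0.4933, -0.3645) (231.0686, 0.5208, -0.338) cov (207.6707, 0.5079, -0.1979) (264.5811, 0.5184, -0.2204) (415.2152, 0.5079, -0.1979)
0.005 str (307.4848, 0.5034, -0.0373) (346.3611, 0.4979, -0.0203) (593.0811, 0.5044, -0.0378) cone (149.884, 0.5198, -0.3376) (90.9911, 0.4923, -0.3636) (229.4575, 0.5203, -0.3371) cov (207.349, 0.5078, -0.1975) (264.6073, 0.5138, -0.21) (440.0856, 0.5078, -0.1985)
0.01 str (308.8203, 0.5043, -0.038) (346.1335, 0.4943, -0.013) (583.9239, 0.5028, -0.0375) cone (149.8762, 0.5197, -0.3362) (88.4375, 0.4922, -0.3567) (227.1938, 0.5202, -0.3362) cov (206.7801, 0.5078, -0.197) (264.4738, 0.5088, -0.2) (463.8383, 0.5083, -0.197)
0.015 str (310.2147, 0.5043, -0.0383) (290.3765, 0.4978, -0.0258) (516.4637, 0.5008, -0.0363) cone (149.866, 0.5196, -0.3353) (84.7734, 0.4921, -0.3503) (225.5
[... 292 characters left out ...]
(203.5262, 0.5072, -0.1962) (263.7065, 0.4972, -0.1817) (411.7171, 0.5057, -0.1957)
0.025 str (312.5663, 0.5042, -0.0387) (282.0992, 0.4897, -0.0132) (460.8144, 0.4907, -0.0132) cone (149.5898, 0.5194, -0.3335) (82.6161, 0.5439, -0.3565) (224.438, 0.5199, -0.333) cov (200.7192, 0.5072, -0.1958) (261.7133, 0.4927, -0.1733) (334.0851, 0.5057, -0.1953)
0.03 str (313.5648, 0.5042, -0.0389) (241.734, 0.4762, -0.0634) (413.8368, 0.5012, -0.0514) cone (149.3719, 0.5188, -0.3331) (83.0242, 0.5363, -0.3501) (216.5121, 0.5198, -0.3321) cov (197.9235, 0.5066, -0.1959) (223.916, 0.4936, -0.1729) (297.0131, 0.5076, -0.1959)
spout [0.42217734 0.21189837 0.05      ]
spout [0.42104191 0.21671117 0.03      ]
```

```bash
python3 - <<'E'
from h import *
T=get_image("top");S=get_image("side");vt=(T,gradmag(T));vs=(S,gradmag(S))
import itertools
C=[(.058,.066),(.054,.066),(.066,.054),(.054,.060),(.012,.082),(.0042,.113)]
X=np.arange(.48,.521,.001);Y=np.arange(.195,.236,.001)
M={}
for k,(im,G) in(("t",vt),("s",vs)):
    for c in C:
        M[k,c]=np.array([[score(im,G,circ(x,y,c[1],c[0])) for y in Y] for x in X])
        i=np.unravel_index(M[k,c].argmax(),M[k,c].shape);print(k,c,X[i[0]].round(3),Y[i[1]].round(3),M[k,c].max())
tot=sum(M[k,c] for k in "ts" for c in C[:4]);i=np.unravel_index(tot.argmax(),tot.shape);print(X[i[0]],Y[i[1]])
px,py=X[i[0]],Y[i[1]]
o=[]
for im,bx,f in((T,(180,255,250,325),5.6),(S,(240,270,320,340),5)):
    p=cv2.resize(im["pixels"][bx[1]:bx[3],bx[0]:bx[2],::-1],(400,400),interpolation=cv2.INTER_CUBIC); q=p.copy()
    s=np.array([400/(bx[2]-bx[0]),400/(bx[3]-bx[1])])
    for c,col in zip(C[:3]+C[4:],((0,0,255),(255,0,0),(0,160,0),(255,0,255),(0,200,255))):
        u=((proj(im,circ(px,py,c[1],c[0]))-[bx[0],bx[1]]+.5)*s).astype(int);cv2.polylines(q,[u],True,col,1)
    o.append(q)
cv2.imwrite("pics/press.png",np.hstack(o))
E
```

```text
t (0.058, 0.066) 0.498 0.207 123.43659
t (0.054, 0.066) 0.494 0.203 132.54842
t (0.066, 0.054) 0.502 0.195 130.53073
t (0.054, 0.06) 0.494 0.205 132.4765
t (0.012, 0.082) 0.504 0.208 146.5601
t (0.0042, 0.113) 0.493 0.195 150.0
s (0.058, 0.066) 0.495 0.233 97.84554
s (0.054, 0.066) 0.493 0.227 100.98952
s (0.066, 0.054) 0.499 0.233 104.11823
s (0.054, 0.06) 0.487 0.235 112.184616
s (0.012, 0.082) 0.504 0.215 150.0
s (0.0042, 0.113) 0.486 0.235 150.0
0.505 0.21800000000000003
```

View pics/press.png

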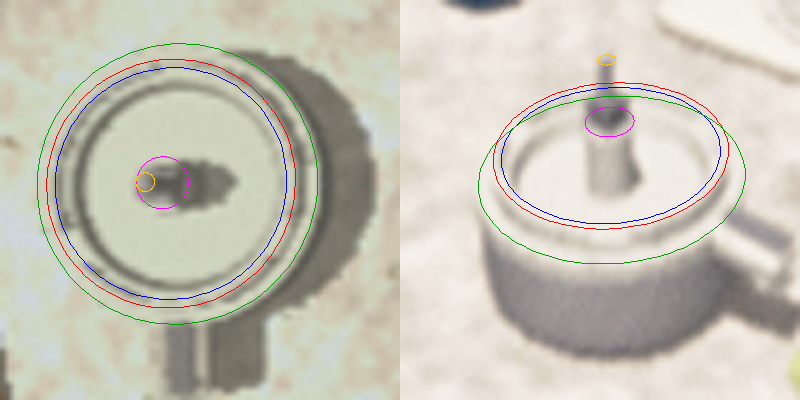

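```bash
python3 - <<'E'
from h import *
T=get_image("top")
g=cv2.cvtColor(T["pixels"],cv2.COLOR_RGB2GRAY).astype(np.float32)
# radial profiles: find edges/dark minima along rays, around px centre, fit ellipse
c=np.array([212.2,287.5])
r=np.arange(10,30,.1)
for lo,hi,kind in((15,20.5,"min"),(22,29,"grad"),(20,23,"min")):
    P=[]
    for a in np.radians(np.arange(0,360,4)):
        if kind=="grad" and (-0.9<np.arctan2(np.sin(a),np.cos(a))<2.6 or a>5.3): pass
        u=c+np.c_[r*np.cos(a),r*np.sin(a)]; v=map_coordinates(g,[u[:,1],u[:,0]],order=1)
        m=(r>=lo)&(r<=hi)
        w=v if kind=="min" else -abs(np.gradient(v))
        P.append(u[m][w[m].argmin()])
    P=np.array(P,np.float32)
    for _ in range(4):
        e=cv2.fitEllipse(P); ctr=np.array(e[0]); d=np.hypot(*(P-ctr).T); k=abs(d-np.median(d))<1.0; P=P[k]
    print(kind,len(P),ctr.round(2),np.round(e[1],2))
    for z in(.03,.045,.054,.06,.066):
        q=onz(T,ctr,z); print("  z",z,q.round(4),"r",round(float(np.mean(e[1]))/2*np.linalg.norm(q-onz(T,ctr+[1,0],z))*1000,1))
# colour segmentation of pin in side: print darkness columns around post
S=get_image("side");gs=cv2.cvtColor(S["pixels"],cv2.COLOR_RGB2GRAY)
for row in(282,284,286,288,290,292,296,300,304): print(row,gs[row,273:291].tolist())
for x,y in((.503,.216),(.501,.213),(.499,.211)): print(proj(S,[[x,y,.118],[x,y,.1],[x,y,.082],[x,y,.06]]).round(1).tolist(),proj(T,[[x,y,.118],[x,y,.082]]).round(1).tolist())
print("T pin");
for row in range(283,293): print(row,g[row,200:222].astype(int).tolist())
E
```

```text
min 66 [213.12 287.23] [38.07 39.09]
  z 0.03 [0.5035 0.2168 0.03  ] r 52.9
  z 0.045 [0.5034 0.2132 0.045 ] r 52.3
  z 0.054 [0.5034 0.2111 0.054 ] r 51.9
  z 0.06 [0.5033 0.2096 0.06  ] r 51.7
  z 0.066 [0.5033 0.2082 0.066 ] r 51.4
grad 80 [212.76 287.56] [45.78 46.13]
  z 0.03 [0.5026 0.2178 0.03  ] r 63.0
  z 0.045 [0.5025 0.2142 0.045 ] r 62.3
  z 0.054 [0.5024 0.212  0.054 ] r 61.9
  z 0.06 [0.5024 0.2105 0.06  ] r 61.6
  z 0.066 [0.5024 0.2091 0.066 ] r 61.3
min 75 [211.41 287.05] [41.84 42.57]
  z 0.03 [0.504  0.2215 0.03  ] r 57.9
  z 0.045 [0.5039 0.2179 0.045 ] r 57.2
  z 0.054 [0.5038 0.2157 0.054 ] r 56.8
  z 0.06 [0.5038 0.2142 0.06  ] r 56.5
  z 0.066 [0.5037 0.2127 0.066 ] r 56.3
282 [224, 221, 222, 221, 225, 217, 188, 155, 143, 176, 226, 235, 231, 230, 230, 230, 230, 230]
284 [217, 218, 219, 222, 225, 219, 183, 154, 143, 172, 222, 237, 236, 233, 227, 224, 225, 224]
286 [219, 225, 227, 217, 211, 196, 166, 152, 142, 142, 163, 186, 200, 215, 214, 216, 220, 223]
288 [203, 213, 213, 202, 153, 127, 131, 141, 138, 134, 118, 116, 161, 217, 231, 228, 227, 225]
290 [222, 221,
[... 1187 characters left out ...]
, 121, 117, 126, 165]
287 [208, 207, 207, 189, 163, 151, 119, 91, 89, 92, 89, 95, 109, 106, 95, 96, 109, 122, 120, 120, 139, 178]
288 [208, 208, 208, 184, 150, 138, 118, 105, 105, 103, 94, 98, 115, 107, 97, 100, 112, 120, 121, 137, 176, 204]
289 [208, 208, 207, 190, 163, 144, 132, 138, 144, 132, 103, 101, 111, 104, 98, 107, 120, 123, 126, 161, 203, 208]
290 [207, 207, 208, 206, 195, 176, 169, 170, 170, 157, 127, 107, 102, 102, 108, 113, 134, 151, 151, 178, 205, 209]
291 [206, 205, 207, 208, 208, 205, 206, 201, 199, 197, 177, 140, 132, 147, 153, 155, 176, 204, 205, 206, 208, 206]
292 [208, 207, 208, 209, 207, 208, 208, 198, 181, 185, 186, 185, 195, 208, 206, 205, 208, 208, 208, 209, 206, 206]
```

Overlay: the fit is within about 2–3 mm. The pin is at about (205,287) in the top view, giving press (0.503, 0.216). I'll unwrap the rim and the strainer edge to get the notch and ear angles.

```bash
python3 - <<'E'
from h import *
T=get_image("top")
A=np.radians(np.arange(-60,300,.5))
def unwrap(x,y,z,r0,r1,n=100):
    rr=np.linspace(r1,r0,n)
    P=np.array([[x+r*np.cos(a),y+r*np.sin(a),z] for r in rr for a in A]); u=proj(T,P).astype(np.float32).reshape(n,len(A),2)
    return cv2.remap(T["pixels"][:,:,::-1].copy(),u[:,:,0],u[:,:,1],cv2.INTER_CUBIC)
o=[unwrap(.503,.2145,.066,.044,.070,200),unwrap(.5043,-.0382,.014,.040,.064,200)]
for q in o:
    for d in range(-60,300,20): cv2.line(q,((d+60)*2,0),((d+60)*2,8 if d%120 else 30),(0,0,255),1)
cv2.imwrite("pics/unw.png",np.vstack(o))
G=cv2.cvtColor(o[1],cv2.COLOR_BGR2GRAY).astype(float)
E
```

```text
(no output)
```

View pics/unw.png

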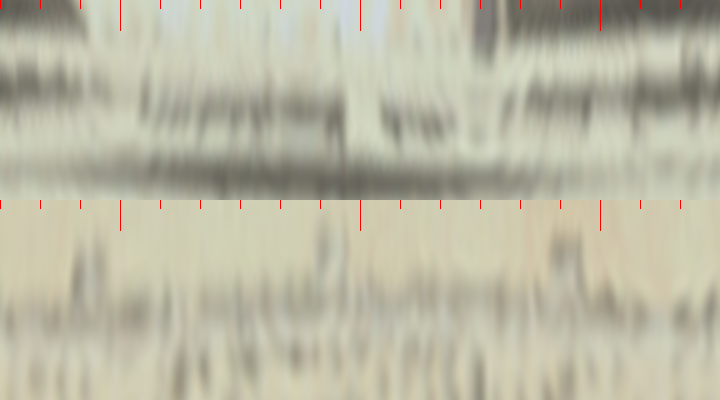

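The notch gaps sit near 0–1° (mod 120) and the spout at about 182°, so press yaw is about +1°. The ears are at about -16.5°, so the strainer needs about +17.5°.

```bash
python3 -m crank '1.75 4.85 0 4.4 0.7;1.75 4.85 0 4.4 0.7;1.75 4.85 0 4.4 0.7;1.75 4.85 0 4.4 0.7;1.75 4.85 0 4.4 0.7;1.75 4.85 0 4.4 0.7;1.75 4.85 0 4.4 0.7;1.75 4.85 0 4.4 0.7' 40
python3 -m crank '1.75 4.85 -1 4.4 0.7;1.75 4.85 -1 4.4 0.7;1.75 4.85 -1 4.4 0.7;1.75 4.85 -1 4.4 0.7;1.75 4.85 -1 4.4 0.7;0 0 0 0 0.7;0 0 0 0 0.7'
```

```text
time_s: 2.1
ee_pos: [0.4138, -0.2918, 0.2507]
tcp_rot: [3.14, 0.0, 1.01]
contact_force: [0.6, -0.7, 0.0]
width: 0.7
gripper_force: 0.0
time_s: 2.8
ee_pos: [0.497, -0.0612, 0.2027]
tcp_rot: [-3.141, -0.0, 1.394]
contact_force: [-1.0, -0.7, 1.0]
width: 0.703
gripper_force: 0.0
```

```bash
python3 -m crank '0.7 2.3 -4 0 0.7;0 0 -4 0 0.7;0 0 -3 0 0.7;0 0 -3 0 0.7;0 0 -1.5 0 0.7;0 0 0 0 0.7;0 0 0 0 0.7'
python3 - <<'E'
from h import *
s=robot.sense();print(s["ee_pos"],s["tcp_rot"])
T=get_image("top");print(T["pixels"].shape);save(T,"pics/g1.png",(270,245,350,335),6)
S=get_image("side");save(S,"pics/g1s.png",(295,225,365,295),8)
a=cv2.imread("pics/g1.png");b=cv2.imread("pics/g1s.png");h=400
cv2.imwrite("pics/g1c.png",np.hstack([cv2.resize(a,(356,400)),cv2.resize(b,(400,400))]))
E
```

```text
time_s: 3.5
ee_pos: [0.5036, -0.0413, 0.0481]
tcp_rot: [3.141, 0.001, 1.389]
contact_force: [-0.3, -0.1, -0.6]
width: 0.695
gripper_force: 0.0
[ 0.5036181  -0.04126524  0.04805423] [3.14136933e+00 1.06045179e-03 1.38866442e+00]
(480, 640, 3)
```

View pics/g1c.png

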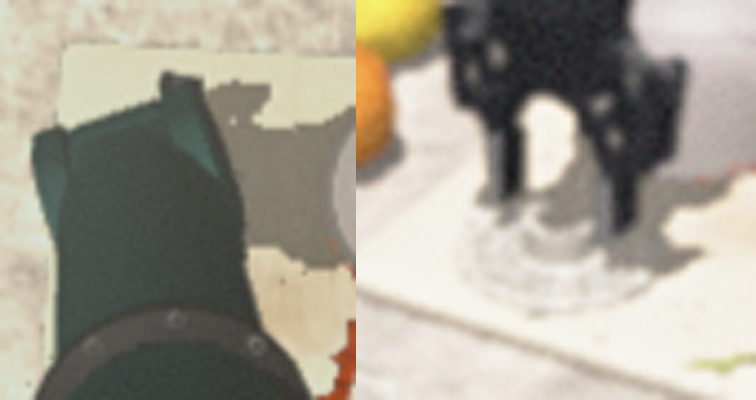

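The side crop shows the two fingers straddling the collar. I'll shift y by +3 mm, lower and close.

```bash
python3 -m crank '0 0.3 -0.6 0 0.7;0 0 -0.5 0 0.7;0 0 0 0 0.7;0 0 0 0 0.7' 40
python3 -m crank '0 0 0 0 0.2;0 0 0 0 0.2;0 0 0 0 0.2;0 0 0 0 0.2;0 0 0 0 0.2' 40
```

```text
time_s: 4.0
ee_pos: [0.5035, -0.0366, 0.0367]
tcp_rot: [-3.141, 0.0, 1.391]
contact_force: [-0.2, 0.7, -0.3]
width: 0.701
gripper_force: 0.0
time_s: 4.5
ee_pos: [0.5036, -0.0367, 0.0371]
tcp_rot: [3.141, 0.0, 1.391]
contact_force: [-0.4, 0.2, 5.2]
width: 0.41
gripper_force: 40.2
```

```bash
python3 -m crank '0 0 1 0 0.2;0 0 4 0 0.2;0 0 4 0 0.2;0 0 4 0 0.2;0 0 4 0 0.2;0 0 0 0 0.2;0 0 0 0 0.2' 
python3 -m crank '0 4 0 3 0.2;0 4 0 3 0.2;0 4 0 3 0.2;0 4 0 3 0.2;0 4 0 3 0.2;0 4 0 2.5 0.2;0 1.3 0 0 0.2;0 0 0 0 0.2'
python3 -m crank '0 0 0 0 0.2;0 0 0 0 0.2'
python3 - <<'E'
from h import *
s=robot.sense();print(s["ee_pos"],s["tcp_rot"])
S=get_image("side");save(S,"pics/s2.png",(230,215,340,325),5)
T=get_image("top");save(T,"pics/t2.png",(170,240,260,330),5)
cv2.imwrite("pics/st2.png",np.hstack([cv2.resize(cv2.imread("pics/"+n),(400,400)) for n in("s2.png","t2.png")]))
E
```

```text
time_s: 5.2
ee_pos: [0.5038, -0.037, 0.2077]
tcp_rot: [3.139, 0.0, 1.391]
contact_force: [-0.3, 0.4, -1.3]
width: 0.409
gripper_force: 40.4
time_s: 6.0
ee_pos: [0.5022, 0.2186, 0.2052]
tcp_rot: [-3.139, -0.001, 1.701]
contact_force: [0.7, -0.5, -0.7]
width: 0.41
gripper_force: 40.3
time_s: 6.2
ee_pos: [0.5033, 0.2134, 0.2057]
tcp_rot: [-3.139, 0.002, 1.693]
contact_force: [0.4, -0.2, -0.0]
width: 0.409
gripper_force: 40.3
[0.50328436 0.21343198 0.20571729] [-3.13926874e+00  2.44070131e-03  1.69332920e+00]
```

View pics/st2.png

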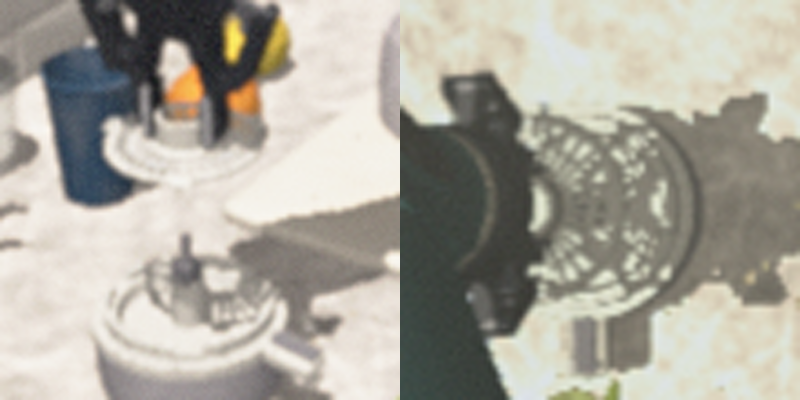

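The strainer hangs level over the pin; the side view shows it aligned to about 1 mm. I'll measure it numerically.

```bash
python3 - <<'E'
from h import *
print(robot.sense()["ee_pos"])
T=get_image("top");S=get_image("side")
gs=cv2.cvtColor(S["pixels"],cv2.COLOR_RGB2GRAY)
z0=.181
for im,n,th in((T,"top",np.radians(np.arange(-75,75,2)-90)),(S,"side",np.radians(np.arange(-60,60,2)+120))):
    G=gradmag(im);b=[]
    for x in np.arange(.495,.513,.001):
        for y in np.arange(.203,.226,.001):
            b.append((score(im,G,circ(x,y,z0+.0015,.052,th)),round(x,3),round(y,3)))
    b.sort(reverse=True);print(n,b[:6])
for row in(280,281,282,283,284): 
    v=gs[row,274:288].astype(int);print(row,v.tolist())
for row in range(247,262,2): print(row,gs[row,255:306].tolist())
print(proj(S,[[.503,.214,.204],[.503,.214,.181],[.503,.214,.11],[.503,.22,.181],[.509,.214,.181]]))
E
```

```text
[0.50363453 0.21395987 0.20627823]
top [(np.float32(128.28587), np.float64(0.502), np.float64(0.212)), (np.float32(128.14531), np.float64(0.502), np.float64(0.211)), (np.float32(127.76992), np.float64(0.503), np.float64(0.211)), (np.float32(127.1775), np.float64(0.503), np.float64(0.212)), (np.float32(126.82466), np.float64(0.501), np.float64(0.212)), (np.float32(126.58273), np.float64(0.502), np.float64(0.213))]
side [(np.float32(96.93665), np.float64(0.513), np.float64(0.219)), (np.float32(96.42392), np.float64(0.513), np.float64(0.218)), (np.float32(95.66672), np.float64(0.512), np.float64(0.219)), (np.float32(95.573006), np.float64(0.513), np.float64(0.217)), (np.float32(95.220055), np.float64(0.512), np.float64(0.218)), (np.float32(95.166595), np.float64(0.513), np.float64(0.22))]
280 [228, 229, 233, 233, 227, 195, 161, 158, 185, 222, 231, 233, 232, 228]
281 [226, 228, 229, 232, 227, 189, 146, 141, 179, 227, 234, 234, 233, 230]
282 [221, 222, 222, 225, 223, 185, 134, 131, 175, 227, 234, 234, 233, 230]
283 [221, 217, 219, 220, 214, 176, 135, 125, 176, 228, 232, 231, 228, 229]
284
[... 1553 characters left out ...]
228, 230, 210, 207, 215, 225, 227, 229, 227]
259 [70, 61, 68, 89, 142, 187, 219, 225, 222, 215, 208, 206, 193, 202, 218, 221, 218, 216, 218, 218, 217, 220, 224, 222, 227, 227, 227, 233, 231, 227, 227, 226, 226, 228, 224, 223, 223, 223, 227, 235, 235, 231, 221, 210, 216, 224, 230, 232, 229, 224, 226]
261 [65, 69, 65, 65, 66, 94, 135, 179, 216, 233, 233, 228, 223, 219, 218, 207, 201, 209, 208, 203, 213, 224, 225, 221, 229, 227, 222, 223, 230, 232, 228, 230, 234, 234, 229, 227, 224, 225, 223, 220, 214, 221, 225, 229, 230, 229, 226, 228, 230, 234, 238]
[[280.88004577 246.226997  ]
 [281.28252267 254.82789486]
 [282.50517597 280.49922253]
 [279.90980998 255.89589386]
 [279.15660578 254.25705286]]
```

```bash
python3 -m crank '0 0.4 -2 0 0.2;0 0 -2 0 0.2;0 0 -2 0 0.2;0 0 -1.5 0 0.2;0 0 -1.5 0 0.2;0 0 0 0 0.2;0 0 0 0 0.2;0 0 0 0 0.2' 
python3 -m crank '0 0 -0.3 0 0.2;0 0 -0.3 0 0.2;0 0 0 0 0.2;0 0 0 0 0.2'
```

```text
time_s: 7.2
ee_pos: [0.5043, 0.2204, 0.1176]
tcp_rot: [3.14, -0.001, 1.696]
contact_force: [0.5, 0.0, -1.1]
width: 0.411
gripper_force: 40.3
time_s: 7.6
ee_pos: [0.5036, 0.2204, 0.1107]
tcp_rot: [3.142, -0.0, 1.697]
contact_force: [0.9, 0.1, -0.8]
width: 0.411
gripper_force: 40.3
```

```bash
python3 -m crank '0 -0.25 0 0 0.2;0 0 -0.2 0 0.2;0 0 -0.2 0 0.2;0 0 0 0 0.2;0 0 0 0 0.2'
python3 -m crank '0 0 -0.2 0 0.2;0 0 -0.2 0 0.2;0 0 0 0 0.2;0 0 0 0 0.2'
```

```text
time_s: 8.1
ee_pos: [0.5035, 0.2179, 0.1066]
tcp_rot: [-3.141, 0.0, 1.697]
contact_force: [-0.5, -0.3, -1.0]
width: 0.407
gripper_force: 40.3
time_s: 8.5
ee_pos: [0.5035, 0.2178, 0.1026]
tcp_rot: [-3.141, 0.0, 1.697]
contact_force: [-1.2, -0.1, -0.3]
width: 0.407
gripper_force: 40.3
```

Below the tower top (0.107) with no contact. I'll keep going in small steps.

```bash
python3 -m crank '0 0 -0.3 0 0.2;0 0 -0.3 0 0.2;0 0 -0.2 0 0.2;0 0 0 0 0.2;0 0 0 0 0.2'
python3 -m crank '0 0 -0.2 0 0.2;0 0 0 0 0.2;0 0 0 0 0.2'
```

```text
time_s: 9.0
ee_pos: [0.5035, 0.2178, 0.0946]
tcp_rot: [-3.141, 0.0, 1.697]
contact_force: [-0.5, 0.1, -0.2]
width: 0.41
gripper_force: 40.3
time_s: 9.3
ee_pos: [0.5036, 0.2178, 0.0927]
tcp_rot: [-3.142, 0.0, 1.697]
contact_force: [-0.2, -0.9, -0.6]
width: 0.41
gripper_force: 40.3
```

```bash
python3 -m crank '0 0 -0.1 0 0.2;0 0 -0.1 0 0.2;0 0 0 0 0.2;0 0 0 0 0.2'
python3 -m crank '0 0 -0.1 0 0.2;0 0 -0.1 0 0.2;0 0 0 0 0.2;0 0 0 0 0.2'
```

```text
time_s: 9.7
ee_pos: [0.5036, 0.2178, 0.0907]
tcp_rot: [-3.142, 0.0, 1.697]
contact_force: [0.5, -0.4, -0.9]
width: 0.409
gripper_force: 40.3
time_s: 10.1
ee_pos: [0.5035, 0.2178, 0.0886]
tcp_rot: [-3.141, 0.0, 1.697]
contact_force: [-0.5, -0.4, -1.6]
width: 0.409
gripper_force: 40.3
```

```bash
python3 -m crank '0 0 -0.1 0 0.2;0 0 -0.1 0 0.2;0 0 0 0 0.2;0 0 0 0 0.2'
python3 -m crank '0 0 -0.1 0 0.2;0 0 0 0 0.2;0 0 0 0 0.2'
```

```text
time_s: 10.5
ee_pos: [0.5035, 0.2178, 0.0866]
tcp_rot: [-3.141, 0.0, 1.697]
contact_force: [-0.5, -0.5, 0.5]
width: 0.404
gripper_force: 40.3
time_s: 10.8
ee_pos: [0.5036, 0.2178, 0.0857]
tcp_rot: [-3.142, 0.0, 1.697]
contact_force: [1.0, 0.3, -0.1]
width: 0.408
gripper_force: 40.3
```

```bash
python3 -m crank '0 0 -0.1 0 0.2;0 0 0 0 0.2;0 0 0 0 0.2'
python3 -m crank '0 0 -0.1 0 0.2;0 0 0 0 0.2;0 0 0 0 0.2'
```

```text
time_s: 11.1
ee_pos: [0.5036, 0.2178, 0.0847]
tcp_rot: [-3.142, 0.0, 1.697]
contact_force: [0.5, 0.1, -1.4]
width: 0.411
gripper_force: 40.3
time_s: 11.4
ee_pos: [0.5036, 0.2178, 0.0837]
tcp_rot: [-3.142, 0.0, 1.697]
contact_force: [-0.8, -1.5, -1.7]
width: 0.41
gripper_force: 40.3
```

```bash
python3 -m crank '0 0 -0.1 0 0.2;0 0 0 0 0.2;0 0 0 0 0.2'
python3 -m crank '0 0 -0.1 0 0.2;0 0 0 0 0.2;0 0 0 0 0.2'
python3 -m crank '0 0 -0.1 0 0.2;0 0 0 0 0.2;0 0 0 0 0.2'
```

```text
time_s: 11.7
ee_pos: [0.5037, 0.2179, 0.0833]
tcp_rot: [3.141, 0.0, 1.697]
contact_force: [-0.6, -1.9, 5.4]
width: 0.405
gripper_force: 40.9
time_s: 12.0
ee_pos: [0.5037, 0.2179, 0.0833]
tcp_rot: [3.141, 0.001, 1.697]
contact_force: [-2.1, -1.7, 12.7]
width: 0.408
gripper_force: 41.7
time_s: 12.3
ee_pos: [0.5037, 0.2179, 0.0832]
tcp_rot: [3.14, 0.001, 1.697]
contact_force: [-4.2, -2.5, 21.9]
width: 0.41
gripper_force: 42.5
```

Contact at TCP 0.0834 matches home with a 13–14 mm board. I'll unload, release, retreat and check.

```bash
python3 -m crank '0 0 0.2 0 0.2;0 0 0.05 0 0.2;0 0 0 0 0.6;0 0 0 0 0.6;0 0 0 0 0.6;0 0 0 0 0.6' 
python3 -m crank '0 0 1 0 0.6;0 0 4 0 0.6;0 0 4 0 0.6;0 -4 2 0 0.7;0 -5 0 0 0.7;0 -5 0 0 0.7;0 -5 0 0 0.7;0 0 0 0 0.7'
python3 - <<'E'
from h import *
T=get_image("top");S=get_image("side")
save(S,"pics/s3.png",(240,255,330,345),5);save(T,"pics/t3.png",(177,252,247,322),5)
cv2.imwrite("pics/st3.png",np.hstack([cv2.resize(cv2.imread("pics/"+n),(400,400)) for n in("s3.png","t3.png")]))
vt=(T,gradmag(T))
for b in(.012,.014): print("cone",fit([vt],[(.031,.01+b)],.52,-.336,.008),"cover",fit([vt],[(.012,.110+b),(.065,b)],.508,-.197,.008))
E
```

```text
time_s: 12.9
ee_pos: [0.5035, 0.2178, 0.0829]
tcp_rot: [-3.141, 0.0, 1.697]
contact_force: [0.6, -0.3, 0.8]
width: 0.603
gripper_force: 0.0
time_s: 13.7
ee_pos: [0.5025, 0.0185, 0.1932]
tcp_rot: [-3.139, 0.005, 1.683]
contact_force: [0.7, -0.1, 0.5]
width: 0.7
gripper_force: 0.0
cone (150.0, 0.5195, -0.3365) cover (187.0856, 0.5095, -0.204)
cone (150.0, 0.5195, -0.336) cover (186.2214, 0.5095, -0.204)
```

View pics/st3.png

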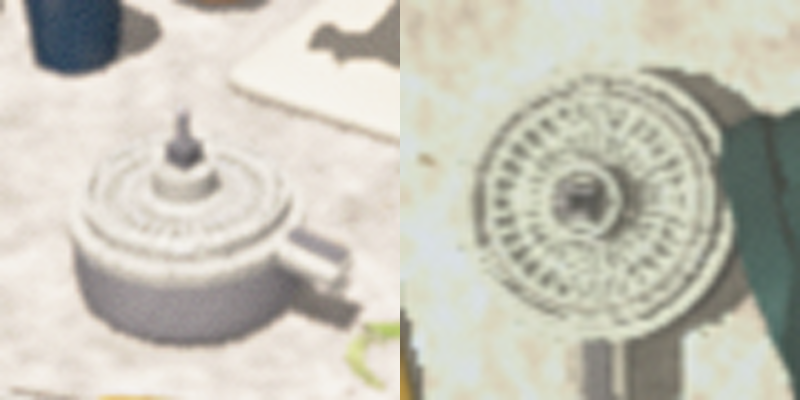

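The side crop shows the strainer level inside the rim, with the drive square well clear above the collar. I'll check the collar height numerically.

```bash
python3 - <<'E'
from h import *
S=get_image("side");T=get_image("top");G=gradmag(S)
g=cv2.cvtColor(S["pixels"],cv2.COLOR_RGB2GRAY).astype(int)
for c in(280,281,282): print(c,g[276:306,c].tolist())
for z in(.083,.089):
  for p in ((.014,z),(.018,z)): 
    u=proj(S,circ(.503,.216,p[1],p[0]));print(z,p[0],"rows",u[:,1].min().round(1),u[:,1].max().round(1))
print(proj(S,[[.503,.216,h] for h in(.118,.096,.083)]).round(1).tolist())
b=[]
def sc(P,du,dv):
    u=proj(S,P)+[du,dv]; return np.minimum(map_coordinates(G,[u[:,1],u[:,0]],order=1),150).mean()
for z in(.083,.089):
  for dv in np.arange(-1,3.1,.5):
    print(z,dv,[round(max(sc(circ(.503,.216,zz,r),du,dv) for du in np.arange(-2.5,0,.5))) for r,zz in((.018,z),(.014,z),(.058,.066),(.066,.054))])
E
```

```text
280 [223, 220, 221, 215, 192, 164, 153, 154, 154, 154, 153, 149, 144, 122, 113, 116, 149, 202, 225, 222, 205, 198, 195, 194, 207, 230, 239, 229, 214, 219]
281 [224, 221, 219, 207, 185, 153, 147, 144, 144, 142, 142, 145, 144, 125, 108, 108, 132, 183, 218, 218, 205, 192, 193, 190, 207, 231, 240, 233, 222, 223]
282 [226, 223, 218, 210, 190, 178, 179, 178, 173, 162, 143, 139, 130, 109, 95, 97, 134, 194, 222, 216, 198, 188, 185, 186, 200, 228, 239, 230, 219, 217]
0.083 0.014 rows 287.3 293.4
0.083 0.018 rows 286.4 294.3
0.089 0.014 rows 285.2 291.3
0.089 0.018 rows 284.4 292.2
[[281.9, 278.0], [282.3, 285.8], [282.5, 290.3]]
0.083 -1.0 [114, 150, 59, 65]
0.083 -0.5 [115, 150, 63, 62]
0.083 0.0 [109, 149, 71, 71]
0.083 0.5 [108, 138, 79, 85]
0.083 1.0 [113, 131, 84, 90]
0.083 1.5 [120, 124, 85, 93]
0.083 2.0 [124, 126, 79, 95]
0.083 2.5 [124, 130, 76, 99]
0.083 3.0 [117, 134, 76, 101]
0.089 -1.0 [101, 146, 59, 65]
0.089 -0.5 [106, 149, 63, 62]
0.089 0.0 [110, 149, 71, 71]
0.089 0.5 [113, 149, 79, 85]
0.089 1.0 [113, 149, 84, 90]
0.089 1.5 [113, 150, 85, 93]
0.089 2.0 [109, 149, 79, 95]
0.089 2.5 [107, 138, 76, 99]
0.089 3.0 [111, 132, 76, 101]
```

Not decisive visually. The board thickness separates seated (13.7 mm) from on-rim (19.7 mm), so I'll touch the board with shut fingertips on the way to the cone.

```bash
python3 -m crank '0 -4 -3 0 0;0 -3 -4 0 0;0 0 -4 0 0;0 0 -3.5 0 0;0 0 0 0 0;0 0 0 0 0;0 0 0 0 0'
python3 -m crank '0 0 -0.2 0 0;0 0 -0.2 0 0;0 0 0 0 0;0 0 0 0 0'
```

```text
time_s: 14.6
ee_pos: [0.505, -0.0407, 0.0498]
tcp_rot: [3.139, -0.0, 1.699]
contact_force: [0.0, 0.6, -0.2]
width: -0.002
gripper_force: 0.0
time_s: 15.0
ee_pos: [0.5038, -0.0423, 0.0446]
tcp_rot: [3.141, 0.0, 1.696]
contact_force: [0.7, -0.2, -0.5]
width: 0.002
gripper_force: 0.0
```

```bash
python3 -m crank '0 0 -0.3 0 0;0 0 -0.2 0 0;0 0 0 0 0;0 0 0 0 0'
python3 -m crank '0 0 -0.2 0 0;0 0 0 0 0;0 0 0 0 0'
python3 -m crank '0 0 -0.2 0 0;0 0 0 0 0;0 0 0 0 0'
```

```text
time_s: 15.4
ee_pos: [0.5034, -0.0422, 0.039]
tcp_rot: [-3.141, -0.0, 1.697]
contact_force: [0.0, -0.2, -0.2]
width: 0.001
gripper_force: 0.0
time_s: 15.7
ee_pos: [0.5035, -0.0421, 0.0371]
tcp_rot: [-3.141, 0.0, 1.697]
contact_force: [-0.5, -0.1, 0.6]
width: -0.001
gripper_force: 0.0
time_s: 16.0
ee_pos: [0.5035, -0.0422, 0.0351]
tcp_rot: [-3.142, 0.0, 1.697]
contact_force: [-0.1, -0.8, 1.0]
width: -0.001
gripper_force: 0.0
```

No contact at 0.0351, so the board is under 16 mm and the strainer is seated. Now the cone.

```bash
python3 -m crank '0 0 4.5 0 0.85;0 0 4.5 0 0.85;0 0 4.5 0 0.85;0 -2 3 -1 0.85;0.3 -4 0 -1 0.85;0.3 -4 0 -1 0.85;0.3 -4 0 -1 0.85;0.3 -4 0 -1 0.85'
python3 -m crank '0.3 -4 0 -1 0.85;0.1 -4 0 -1 0.85;0 -3.4 0 0 0.85;0 0 -3 0 0.85;0 0 0 0 0.85;0 0 0 0 0.85;0 0 0 0 0.85'
```

```text
time_s: 16.8
ee_pos: [0.5152, -0.2237, 0.2004]
tcp_rot: [3.142, 0.0, 1.609]
contact_force: [0.9, -0.1, -0.2]
width: 0.852
gripper_force: 0.0
time_s: 17.5
ee_pos: [0.5203, -0.3348, 0.1711]
tcp_rot: [3.141, -0.0, 1.577]
contact_force: [0.3, 0.6, -0.2]
width: 0.848
gripper_force: 0.0
```

```bash
python3 -m crank '0 -0.1 -4 0 0.85;0 0 -4 0 0.85;0 0 -3 0 0.85;0 0 -1.2 0 0.85;0 0 -0.5 0 0.85;0 0 0 0 0.85;0 0 0 0 0.85'
python3 -m crank '0 0 0 0 0.4;0 0 0 0 0.4;0 0 0 0 0.4;0 0 0 0 0.4;0 0 0 0 0.4' 40
```

```text
time_s: 18.2
ee_pos: [0.5209, -0.3376, 0.0449]
tcp_rot: [3.139, 0.001, 1.575]
contact_force: [-0.1, -0.9, -0.3]
width: 0.849
gripper_force: 0.0
time_s: 18.7
ee_pos: [0.5203, -0.3377, 0.0455]
tcp_rot: [3.14, 0.002, 1.574]
contact_force: [-1.9, 1.3, 7.8]
width: 0.641
gripper_force: 40.4
```

```bash
python3 -m crank '0 0 1 0 0.4;0 0 4 0 0.4;0 0 4 0 0.4;0 0 4 0 0.4;0 0 3 0 0.4;-0.2 4 0 0 0.4;-0.2 4 0 0 0.4;-0.2 4 0 0 0.4' 
python3 -m crank '-0.2 4 0 0 0.4;-0.2 4 0 0 0.4;-0.2 4 0 0 0.4;-0.2 4 0 0 0.4;-0.2 4 0 0 0.4;-0.1 4 0 0 0.4;0 4 0 0 0.4;0 4 0 0 0.4'
python3 -m crank '0 4 0 0 0.4;0 4 0 0 0.4;0 3 0 0 0.4;0 0 0 0 0.4;0 0 0 0 0.4;0 0 0 0 0.4'
```

```text
time_s: 19.5
ee_pos: [0.5135, -0.2163, 0.2046]
tcp_rot: [3.14, 0.001, 1.573]
contact_force: [-0.3, 0.1, -1.5]
width: 0.638
gripper_force: 42.6
time_s: 20.3
ee_pos: [0.5024, 0.1043, 0.2042]
tcp_rot: [3.14, 0.0, 1.574]
contact_force: [0.2, -0.0, -0.6]
width: 0.639
gripper_force: 42.6
time_s: 20.9
ee_pos: [0.5025, 0.2112, 0.2034]
tcp_rot: [-3.142, 0.001, 1.573]
contact_force: [-0.1, -0.6, -0.3]
width: 0.636
gripper_force: 42.6
```

```bash
python3 -m crank '0.1 0.5 -2 0 0.4;0 0 -1.8 0 0.4;0 0 0 0 0.4;0 0 0 0 0.4;0 0 0 0 0.4' 
python3 - <<'E'
from h import *
s=robot.sense();print(s["ee_pos"]);z=s["ee_pos"][2]-.0318
T=get_image("top");S=get_image("side")
g=cv2.cvtColor(S["pixels"],cv2.COLOR_RGB2GRAY).astype(int)
x,y=s["ee_pos"][:2]
print(proj(S,[[x,y,z+.01],[x,y,z],[.503,.216,.11]]).round(1).tolist())
r0=int(proj(S,[[x,y,z]])[0,1])
for r in range(r0-5,r0+8,2): print(r,g[r,260:304].tolist())
for im,n,th,zs in((T,"top",np.radians(np.arange(-75,75,3)-90),((.031,z+.01),)),(S,"side",np.radians(np.arange(-80,80,3)+125),((.031,z),(.031,z+.01)))):
    G=gradmag(im);b=[]
    for X in np.arange(x-.01,x+.013,.001):
        for Y in np.arange(y-.01,y+.013,.001):
            b.append((round(float(sum(score(im,G,circ(X,Y,zz,r,th)) for r,zz in zs)),1),round(X,3),round(Y,3)))
    b.sort(reverse=True);print(n,b[:6])
E
```

```text
time_s: 21.4
ee_pos: [0.5042, 0.2173, 0.166]
tcp_rot: [3.14, -0.0, 1.573]
contact_force: [0.2, 0.3, -1.0]
width: 0.637
gripper_force: 42.6
[0.50419887 0.2173141  0.16603849]
[[280.8, 268.8], [280.9, 272.4], [282.1, 280.9]]
267 [73, 72, 66, 63, 61, 68, 102, 160, 197, 200, 204, 206, 208, 208, 203, 217, 222, 219, 215, 211, 200, 202, 205, 203, 198, 188, 154, 128, 138, 121, 87, 60, 62, 105, 166, 214, 233, 239, 241, 240, 240, 240, 241, 241]
269 [72, 73, 77, 94, 125, 167, 192, 207, 200, 189, 193, 204, 205, 201, 196, 211, 215, 214, 207, 204, 188, 196, 197, 194, 191, 188, 162, 135, 141, 129, 104, 114, 161, 216, 237, 241, 241, 240, 241, 241, 241, 242, 241, 241]
271 [155, 182, 188, 207, 227, 237, 239, 234, 218, 189, 192, 198, 203, 195, 191, 203, 213, 205, 203, 205, 188, 188, 192, 187, 190, 189, 172, 149, 143, 131, 137, 179, 233, 245, 244, 243, 243, 243, 243, 242, 242, 243, 243, 242]
273 [239, 239, 238, 237, 234, 226, 225, 234, 231, 220, 209, 201, 197, 189, 190, 201, 210, 200, 199, 196, 188, 185, 192, 189, 195, 196, 197, 208, 211, 183, 144, 156, 197, 226, 237, 240, 243, 243, 244, 243, 243, 243, 
[... 559 characters left out ...]
 192, 182, 175, 182, 190, 202, 210, 216, 223, 225, 228, 224, 222, 221, 226, 223, 220, 217, 214, 214, 207, 206, 201, 192, 187]
top [(114.0, np.float64(0.504), np.float64(0.228)), (114.0, np.float64(0.504), np.float64(0.227)), (114.0, np.float64(0.503), np.float64(0.228)), (113.9, np.float64(0.503), np.float64(0.227)), (113.3, np.float64(0.502), np.float64(0.227)), (113.1, np.float64(0.505), np.float64(0.227))]
side [(279.0, np.float64(0.512), np.float64(0.215)), (278.1, np.float64(0.513), np.float64(0.215)), (277.5, np.float64(0.512), np.float64(0.214)), (277.5, np.float64(0.511), np.float64(0.215)), (276.1, np.float64(0.511), np.float64(0.214)), (275.7, np.float64(0.513), np.float64(0.214))]
```

```bash
python3 -m crank '0 -0.25 -1 0 0.4;0 0 -1 0 0.4;0 0 -1 0 0.4;0 0 -0.5 0 0.4;0 0 0 0 0.4;0 0 0 0 0.4' 
python3 -m crank '0 0 -0.1 0 0.4;0 0 -0.1 0 0.4;0 0 0 0 0.4;0 0 0 0 0.4'
python3 -m crank '0 0 -0.1 0 0.4;0 0 -0.1 0 0.4;0 0 0 0 0.4;0 0 0 0 0.4'
```

```text
time_s: 22.1
ee_pos: [0.5035, 0.2155, 0.1299]
tcp_rot: [-3.141, 0.0, 1.575]
contact_force: [-0.2, 0.7, -0.7]
width: 0.636
gripper_force: 42.6
time_s: 22.5
ee_pos: [0.5037, 0.2153, 0.1284]
tcp_rot: [3.141, -0.0, 1.574]
contact_force: [-0.1, -0.9, -0.6]
width: 0.638
gripper_force: 42.6
time_s: 22.9
ee_pos: [0.5038, 0.2154, 0.1264]
tcp_rot: [3.141, -0.0, 1.574]
contact_force: [0.2, -0.4, 2.9]
width: 0.644
gripper_force: 42.9
```

```bash
python3 -m crank '0 0 -0.1 0 0.4;0 0 0 0 0.4;0 0 0 0 0.4'; python3 - <<'E'
from h import *
s=robot.sense();print(s["contact_force"],s["wrist_torque"])
E
```

```text
time_s: 23.2
ee_pos: [0.5039, 0.2154, 0.1258]
tcp_rot: [3.141, 0.0, 1.574]
contact_force: [-0.8, -0.9, 6.4]
width: 0.639
gripper_force: 43.3
[-0.78650383 -0.90250068  6.41612104] [-0.16537368  0.20335624 -0.04627755]
```

```bash
python3 -m crank '0 -0.1 0 0 0.4;0 0 0 0 0.4'; python3 -m crank '-0.1 0 0 0 0.4;0 0 0 0 0.4'; python3 -m crank '0 -0.1 0 0 0.4;0 0 0 0 0.4'
```

```text
time_s: 23.4
ee_pos: [0.5036, 0.214, 0.1252]
tcp_rot: [3.142, 0.001, 1.574]
contact_force: [-0.1, -1.2, 0.1]
width: 0.639
gripper_force: 42.8
time_s: 23.6
ee_pos: [0.5025, 0.2138, 0.1249]
tcp_rot: [-3.141, 0.001, 1.574]
contact_force: [0.2, -0.5, -0.1]
width: 0.638
gripper_force: 42.7
time_s: 23.8
ee_pos: [0.5022, 0.2133, 0.1249]
tcp_rot: [-3.141, 0.0, 1.574]
contact_force: [0.1, -0.7, 0.3]
width: 0.637
gripper_force: 42.6
```

The load vanished, so the pin is in the bore. On down to the square.

```bash
python3 -m crank '0 0 -0.1 0 0.4;0 0 -0.1 0 0.4;0 0 0 0 0.4;0 0 0 0 0.4'; python3 -m crank '0 0 -0.1 0 0.4;0 0 -0.1 0 0.4;0 0 0 0 0.4;0 0 0 0 0.4'; python3 -m crank '0 0 -0.1 0 0.4;0 0 0 0 0.4;0 0 0 0 0.4'
```

```text
time_s: 24.2
ee_pos: [0.5025, 0.2132, 0.1231]
tcp_rot: [-3.141, 0.0, 1.574]
contact_force: [0.8, -1.2, -1.6]
width: 0.639
gripper_force: 42.6
time_s: 24.6
ee_pos: [0.5026, 0.2132, 0.1211]
tcp_rot: [-3.142, 0.0, 1.574]
contact_force: [0.2, -1.3, -1.0]
width: 0.637
gripper_force: 42.6
time_s: 24.9
ee_pos: [0.5026, 0.2132, 0.1202]
tcp_rot: [-3.142, 0.0, 1.574]
contact_force: [0.8, -1.4, 0.4]
width: 0.635
gripper_force: 42.6
```

```bash
python3 -m crank '0 0.05 -0.1 0 0.4;0 0 0 0 0.4;0 0 0 0 0.4'; python3 -m crank '0 0 -0.1 0 0.4;0 0 0 0 0.4;0 0 0 0 0.4'; python3 -m crank '0 0 -0.1 0 0.4;0 0 0 0 0.4;0 0 0 0 0.4'
```

```text
time_s: 25.2
ee_pos: [0.5027, 0.2133, 0.1193]
tcp_rot: [-3.142, 0.001, 1.574]
contact_force: [0.8, -2.3, 3.1]
width: 0.636
gripper_force: 42.9
time_s: 25.5
ee_pos: [0.5027, 0.2132, 0.1181]
tcp_rot: [-3.141, 0.001, 1.574]
contact_force: [1.2, -4.2, 0.6]
width: 0.638
gripper_force: 42.9
time_s: 25.8
ee_pos: [0.5026, 0.2132, 0.1171]
tcp_rot: [-3.141, 0.001, 1.574]
contact_force: [1.1, -5.0, 2.7]
width: 0.642
gripper_force: 42.9
```

```bash
python3 -m crank '0 -0.15 0 0 0.4;0 0 0 0 0.4'; python3 -m crank '0 0 -0.1 0 0.4;0 0 0 0 0.4;0 0 0 0 0.4'; python3 -m crank '0 0 -0.1 0 0.4;0 0 0 0 0.4;0 0 0 0 0.4'
```

```text
time_s: 26.0
ee_pos: [0.5026, 0.2131, 0.1172]
tcp_rot: [3.141, -0.001, 1.575]
contact_force: [1.4, -2.6, 0.7]
width: 0.641
gripper_force: 42.7
time_s: 26.3
ee_pos: [0.5026, 0.213, 0.1162]
tcp_rot: [3.141, -0.001, 1.575]
contact_force: [0.6, -1.9, 0.6]
width: 0.644
gripper_force: 42.7
time_s: 26.6
ee_pos: [0.5026, 0.2128, 0.1152]
tcp_rot: [3.141, -0.001, 1.575]
contact_force: [1.3, -0.8, -0.7]
width: 0.64
gripper_force: 42.7
```

```bash
python3 -m crank '0 0 -0.1 0 0.4;0 0 -0.1 0 0.4;0 0 0 0 0.4;0 0 0 0 0.4'; python3 -m crank '0 0 -0.1 0 0.4;0 0 -0.1 0 0.4;0 0 0 0 0.4;0 0 0 0 0.4';python3 -m crank '0 0 -0.1 0 0.4;0 0 -0.1 0 0.4;0 0 0 0 0.4;0 0 0 0 0.4'
```

```text
time_s: 27.0
ee_pos: [0.5026, 0.2126, 0.1132]
tcp_rot: [3.141, -0.0, 1.575]
contact_force: [0.6, -1.2, -0.8]
width: 0.641
gripper_force: 42.6
time_s: 27.4
ee_pos: [0.5026, 0.2124, 0.1111]
tcp_rot: [3.142, -0.0, 1.574]
contact_force: [1.8, -0.4, -0.2]
width: 0.634
gripper_force: 42.6
time_s: 27.8
ee_pos: [0.5026, 0.2123, 0.1091]
tcp_rot: [-3.142, 0.0, 1.574]
contact_force: [0.7, -0.1, -0.1]
width: 0.64
gripper_force: 42.6
```

```bash
python3 -m crank '0 0 -0.1 0 0.4;0 0 -0.1 0 0.4;0 0 0 0 0.4;0 0 0 0 0.4'; python3 -m crank '0 0 -0.1 0 0.4;0 0 0 0 0.4;0 0 0 0 0.4';python3 -m crank '0 0 -0.1 0 0.4;0 0 0 0 0.4;0 0 0 0 0.4'
```

```text
time_s: 28.2
ee_pos: [0.5026, 0.2123, 0.1071]
tcp_rot: [-3.142, 0.0, 1.574]
contact_force: [0.6, -0.5, -0.9]
width: 0.636
gripper_force: 42.6
time_s: 28.5
ee_pos: [0.5026, 0.2123, 0.1067]
tcp_rot: [3.141, 0.0, 1.574]
contact_force: [0.6, -1.0, 5.1]
width: 0.638
gripper_force: 43.2
time_s: 28.8
ee_pos: [0.5026, 0.2123, 0.1066]
tcp_rot: [3.141, 0.001, 1.574]
contact_force: [-1.7, -1.6, 13.4]
width: 0.644
gripper_force: 44.0
```

Contact at TCP 0.1067, about 20 mm below first pin contact: the cone is home (the socket happened to be in line). Release and go to the cover.

```bash
python3 -m crank '0 0 0.15 0 0.4;0 0 0.02 0 0.85;0 0 0 0 0.85;0 0 0 0 0.85;0 0 0 0 0.85' ; python3 -m crank '0 0 2 0 0.85;0 0 4 0 0.85;0 0 4 0 0.7;0 0 4 0 0.6;0 -5 0 0 0.6;0 -5 0 0 0.6;0 -5 0 0 0.6;0 -5 0 0 0.6'
python3 - <<'E'
from h import *
T=get_image("top");S=get_image("side");vt=(T,gradmag(T))
save(S,"pics/s4.png",(240,255,330,345),5);save(T,"pics/t4.png",(177,252,247,322),5)
cv2.imwrite("pics/st4.png",np.hstack([cv2.resize(cv2.imread("pics/"+n),(400,400)) for n in("s4.png","t4.png")]))
for nm,px,z in(("knob",(368,288),.129),):
    p=T["pixels"][275:300,350:385].astype(int); w=(p.min(2)>200).astype(np.uint8)
    n,l,st,ce=cv2.connectedComponentsWithStats(w); 
    for i in range(1,n):
        if st[i,4]>15: c=ce[i]+[350,275]; print(st[i],c,onz(T,c,.128))
print("cover",fit([vt],[(.065,.014)],.508,-.197,.008),fit([vt],[(.012,.128)],.508,-.197,.008))
E
```

```text
time_s: 29.3
ee_pos: [0.5022, 0.2124, 0.1066]
tcp_rot: [-3.141, 0.0, 1.575]
contact_force: [-0.0, 0.7, 0.0]
width: 0.852
gripper_force: 0.0
time_s: 30.1
ee_pos: [0.5021, 0.0106, 0.247]
tcp_rot: [3.141, 0.0, 1.575]
contact_force: [1.5, -0.7, -0.1]
width: 0.605
gripper_force: 0.0
cover (126.3901, 0.513, -0.207) (73.7347, 0.5095, -0.202)
```

View pics/st4.png

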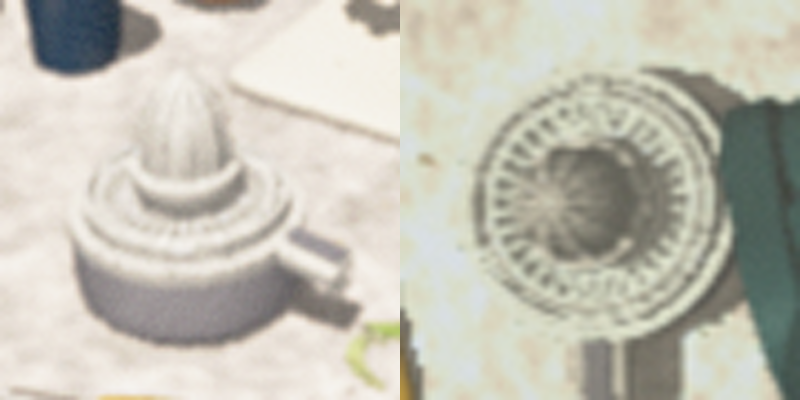

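The cone sits upright and low over the strainer, brim close to the disc: home. I'll find the cover's knob in the first, unshadowed picture and in a new one.

```bash
python3 - <<'E'
from h import *
T=get_image("top");S=get_image("side")
for n in("pics/top0.png",None):
    p=(cv2.imread(n)[:,:,::-1] if n else T["pixels"])
    g=cv2.cvtColor(np.ascontiguousarray(p),cv2.COLOR_RGB2GRAY).astype(int)
    q=g[282:294,361:376]; bg=np.median(g[275:300,352:384]); w=np.clip(q-bg-12,0,None)
    yy,xx=np.mgrid[282:294,361:376]; c=[(w*xx).sum()/w.sum(),(w*yy).sum()/w.sum()]
    print(bg,q.max(),c,onz(T,c,.125),(w>0).sum())
    im=dict(T,pixels=np.ascontiguousarray(p)); print(fit([(im,gradmag(im))],[(.065,.014)],.508,-.197,.008),fit([(im,gradmag(im))],[(.012,.125)],.508,-.197,.008))
E
```

```text
174.0 204 [np.float64(367.65408805031444), np.float64(287.57023060796644)] [ 0.5063442  -0.19973763  0.125     ] 40
(139.359, 0.507, -0.1965) (67.8158, 0.5095, -0.1975)
184.0 215 [np.float64(367.7712665406427), np.float64(287.5293005671077)] [ 0.5064516  -0.20003505  0.125     ] 40
(126.2171, 0.513, -0.207) (82.1094, 0.507, -0.1965)
```

```bash
python3 -m crank '0.1 -4 0 0 0.6;0.1 -4 0 0 0.6;0.1 -4 0 0 0.6;0.1 -4 0 0 0.6;0.1 -4.5 -3 0 0.6;0 0 -3 0 0.6;0 0 0 0 0.6;0 0 0 0 0.6'; python3 -m crank '0 0 0 0 0.6;0 0 0 0 0.6'
```

```text
time_s: 31.1
ee_pos: [0.5081, -0.1865, 0.1891]
tcp_rot: [-3.141, -0.002, 1.578]
contact_force: [0.7, -0.2, 0.1]
width: 0.601
gripper_force: 0.0
time_s: 31.3
ee_pos: [0.5089, -0.1877, 0.1907]
tcp_rot: [3.139, 0.0, 1.577]
contact_force: [1.8, -0.1, 0.0]
width: 0.603
gripper_force: 0.0
```

```bash
python3 -m crank '-0.15 -1 -3 0 0.6;0 0 -2 0 0.6;0 0 -0.7 0 0.6;0 0 -0.5 0 0.6;0 0 0 0 0.6;0 0 0 0 0.6'; python3 -m crank '0 0 0 0 0.1;0 0 0 0 0.1;0 0 0 0 0.1;0 0 0 0 0.1;0 0 0 0 0.1;0 0 0 0 0.1' 50
```

```text
time_s: 31.9
ee_pos: [0.5068, -0.1991, 0.1281]
tcp_rot: [3.14, 0.0, 1.575]
contact_force: [0.1, -0.6, 0.0]
width: 0.602
gripper_force: 0.0
time_s: 32.5
ee_pos: [0.506, -0.1994, 0.1279]
tcp_rot: [3.141, 0.001, 1.574]
contact_force: [-1.3, -0.1, 6.3]
width: 0.252
gripper_force: 48.7
```

```bash
python3 -m crank '0 0 1 0 0.1;0 0 3 0 0.1;0 0 4 0 0.1;0 0 4 0 0.1;0 0 3.5 0 0.1;0 0 0 0 0.1;0 0 0 0 0.1'; python3 -m crank '-0.1 4 0 0 0.1;-0.1 4 0 0 0.1;-0.1 4 0 0 0.1;0 4 0 0 0.1;0 4 0 0 0.1;0 4 0 0 0.1;0 4 0 0 0.1;0 4 0 0 0.1'; python3 -m crank '0 4 0 0 0.1;0 3 0 0 0.1;0 2.2 0 0 0.1;0 0 0 0 0.1;0 0 0 0 0.1;0 0 0 0 0.1;0 0 0 0 0.1'
```

```text
time_s: 33.2
ee_pos: [0.506, -0.1994, 0.2831]
tcp_rot: [3.14, 0.001, 1.574]
contact_force: [0.8, -0.5, -1.3]
width: 0.251
gripper_force: 49.2
time_s: 34.0
ee_pos: [0.5014, 0.1217, 0.2803]
tcp_rot: [-3.138, 0.001, 1.575]
contact_force: [0.6, 0.1, -1.8]
width: 0.252
gripper_force: 49.2
time_s: 34.7
ee_pos: [0.503, 0.2107, 0.2815]
tcp_rot: [-3.14, 0.001, 1.572]
contact_force: [0.4, -0.1, -1.0]
width: 0.249
gripper_force: 49.2
```

```bash
python3 -m crank '0 0.2 -2 0 0.1;0 0 -2 0 0.1;0 0 -2 0 0.1;0 0 -2 0 0.1;0 0 -1 0 0.1;0 0 0 0 0.1;0 0 0 0 0.1'
python3 - <<'E'
from h import *
s=robot.sense();x,y,z=s["ee_pos"];z-=.1142;print(x,y,z)
for c,cen in(("top",-90),("side",125)):
    im=get_image(c);G=gradmag(im);th=np.radians(np.arange(-75,76,3)+cen);b=[]
    for X in np.arange(x-.01,x+.0101,.001):
        for Y in np.arange(y-.01,y+.0101,.001): b.append((round(float(score(im,G,circ(X,Y,z,.065,th))),1),round(float(X),3),round(float(Y),3)))
    b.sort(reverse=True);print(c,b[:5])
E
```

```text
time_s: 35.4
ee_pos: [0.5035, 0.2146, 0.1926]
tcp_rot: [3.141, -0.0, 1.574]
contact_force: [0.2, 0.2, -0.3]
width: 0.245
gripper_force: 49.2
0.503450029346792 0.21457242105331134 0.0784366476821226
top [(102.0, 0.503, 0.205), (101.1, 0.502, 0.205), (99.8, 0.504, 0.205), (97.8, 0.501, 0.205), (94.7, 0.505, 0.205)]
side [(115.9, 0.493, 0.225), (115.7, 0.507, 0.214), (115.2, 0.508, 0.214), (115.0, 0.508, 0.215), (114.5, 0.507, 0.215)]
```

```bash
python3 -m crank '0 0 -0.4 0 0.1;0 0 -0.4 0 0.1;0 0 -0.2 0 0.1;0 0 0 0 0.1;0 0 0 0 0.1'; python3 -m crank '0 0 -0.2 0 0.1;0 0 -0.1 0 0.1;0 0 0 0 0.1;0 0 0 0 0.1'; python3 -m crank '0 0 -0.1 0 0.1;0 0 -0.1 0 0.1;0 0 0 0 0.1;0 0 0 0 0.1'
```

```text
time_s: 36.0
ee_pos: [0.5029, 0.2148, 0.1821]
tcp_rot: [-3.141, 0.0, 1.575]
contact_force: [-0.5, -0.7, -1.1]
width: 0.252
gripper_force: 49.2
time_s: 36.4
ee_pos: [0.503, 0.2149, 0.1791]
tcp_rot: [3.141, -0.0, 1.574]
contact_force: [-0.3, 0.1, -0.7]
width: 0.248
gripper_force: 49.2
time_s: 36.8
ee_pos: [0.503, 0.2148, 0.1771]
tcp_rot: [-3.141, -0.0, 1.574]
contact_force: [0.6, 0.2, -2.2]
width: 0.252
gripper_force: 49.2
```

Past the rim height, no contact.

```bash
python3 -m crank '0 0 -0.2 0 0.1;0 0 -0.2 0 0.1;0 0 -0.1 0 0.1;0 0 0 0 0.1;0 0 0 0 0.1'; python3 -m crank '0 0 -0.1 0 0.1;0 0 -0.1 0 0.1;0 0 0 0 0.1;0 0 0 0 0.1'; python3 -m crank '0 0 -0.1 0 0.1;0 0 0 0 0.1;0 0 0 0 0.1'; python3 -m crank '0 0 -0.1 0 0.1;0 0 0 0 0.1;0 0 0 0 0.1'
```

```text
time_s: 37.3
ee_pos: [0.503, 0.2148, 0.1721]
tcp_rot: [-3.141, -0.0, 1.574]
contact_force: [0.0, 1.7, -1.5]
width: 0.252
gripper_force: 49.1
time_s: 37.7
ee_pos: [0.503, 0.2148, 0.1701]
tcp_rot: [-3.142, -0.0, 1.574]
contact_force: [0.6, 1.1, -1.8]
width: 0.248
gripper_force: 49.2
time_s: 38.0
ee_pos: [0.503, 0.2147, 0.1691]
tcp_rot: [-3.142, -0.0, 1.574]
contact_force: [-0.2, 1.0, -1.2]
width: 0.249
gripper_force: 49.2
time_s: 38.3
ee_pos: [0.5032, 0.2154, 0.1687]
tcp_rot: [3.141, -0.001, 1.575]
contact_force: [-0.8, 2.1, 3.8]
width: 0.251
gripper_force: 49.6
```

Contact at the expected height. I'll press lightly once more, unload, release and back off.

```bash
python3 -m crank '0 0 -0.1 0 0.1;0 0 0 0 0.1;0 0 0 0 0.1'; python3 -m crank '0 0 0.12 0 0.1;0 0 0 0 0.5;0 0 0 0 0.6;0 0 0 0 0.6;0 0 0 0 0.6;0 0 0 0 0.6'; python3 -m crank '0 0 1 0 0.6;0 0 3 0 0.6;0 0 4 0 0.6;0 0 3 0 0.6;0 -5 0 0 0.6;0 -5 0 0 0.6;0 -5 0 0 0.6;0 0 0 0 0.6'
python3 - <<'E'
from h import *
im=get_image("side");G=gradmag(im);get_image("top");P=(.503,.2145)
def sc(z,r,du,dv,th):
    u=proj(im,circ(*P,z,r,th))+[du,dv]; return np.minimum(map_coordinates(G,[u[:,1],u[:,0]],order=1),150).mean()
th=np.radians(np.arange(-75,76,3)+125)
print("edge",[(round(z,3),round(max(sc(z,.065,du,0,th) for du in np.arange(-3,.1,.5)))) for z in np.arange(.042,.072,.002)])
print(boxes_of("side","cover")[:2],boxes_of("top","cover")[:2],proj(im,[[*P,.1]]))
g=cv2.cvtColor(im["pixels"],cv2.COLOR_RGB2GRAY).astype(int)
c,v=ray(im,(281,262));print("knob top rows",g[225:275,280].tolist());print(proj(im,[[*P,.171],[*P,.146]]))
E
```

```text
time_s: 38.6
ee_pos: [0.5033, 0.2157, 0.1685]
tcp_rot: [3.14, -0.001, 1.575]
contact_force: [-2.2, 0.5, 11.1]
width: 0.251
gripper_force: 50.1
time_s: 39.2
ee_pos: [0.503, 0.2145, 0.1682]
tcp_rot: [-3.141, 0.0, 1.574]
contact_force: [0.4, 0.7, -0.4]
width: 0.604
gripper_force: 0.0
time_s: 40.0
ee_pos: [0.5026, 0.0557, 0.2783]
tcp_rot: [-3.14, 0.006, 1.562]
contact_force: [0.4, 0.6, -0.7]
width: 0.599
gripper_force: 0.0
edge [(np.float64(0.042), 147), (np.float64(0.044), 146), (np.float64(0.046), 144), (np.float64(0.048), 137), (np.float64(0.05), 106), (np.float64(0.052), 99), (np.float64(0.054), 110), (np.float64(0.056), 129), (np.float64(0.058), 127), (np.float64(0.06), 108), (np.float64(0.062), 81), (np.float64(0.064), 64), (np.float64(0.066), 59), (np.float64(0.068), 56), (np.float64(0.07), 54)]
[{'at': [282.7, 286.0], 'p': 0.87}, {'at': [411.4, 206.4], 'p': 0.78}] [{'at': [191.9, 284.7], 'p': 0.91}, {'at': [478.5, 315.2], 'p': 0.75}] [[282.56459668 284.10422896]]
knob top rows [233, 230, 221, 220, 224, 223, 223, 218, 219, 210, 191, 179, 176, 182, 185, 184, 185, 181, 171, 167, 166, 155, 148, 140, 131, 118, 113, 103, 113, 127, 164, 209, 229, 238, 238, 241, 242, 231, 201, 175, 163, 147, 152, 183, 214, 224, 224, 222, 222, 223]
[[281.34300312 258.61304273]
 [281.77667492 267.73870283]]
```

```bash
python3 -c "
from rig import job;print(job.finish_job())"
```

```text
the job is handed in; nothing more can be done
None
```

I reassembled the press in order (strainer, cone, cover) and handed the job in at about 40 s of the 72 s allowed. Contact heights and forces match all three parts fully home, but the hand-in returned no verdict, and I had no views left to check the seated cover by eye.

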